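# Fit the insert plate in the microscope stage and load two culture dishes

### The job

Fit the aluminium insert plate (it fits either way round) into the recess of the black microscope stage and press it down at both ends until it snaps under both spring catches and lies level on the glass. Then set the round and the rectangular grey-lidded dish into the openings of the seated plate that match their shapes, flat on the glass. Keep both dishes upright all the time and leave everything else on the bench where it is.

Things in the scene. Friction and masses are not known exactly. Their poses are not given: they have to be found in the camera images.
- stage: Fixed black block, 150 (x) x 260 (y) x 50 mm tall. Origin at the centre of its underside on the bench, z up, y along its length. A recess 106 (x) x 204 (y) mm, 8 mm deep, is centred in its top: edges chamfered 3 mm, glass floor 42 mm above the bench. A spring catch in each end.
- catch_a (a point): Tip of the sprung steel wedge at the recess's +y end: 26 mm wide in x, its top 12 mm above the block, its tip over the recess, 97 mm from the centre. A plate laid on both wedges rests about 15 mm above its seat; 5 to 9 N down on an end drives the wedge back until it snaps over the plate's top edge and holds it.
- catch_b (a point): The same at the -y end. At both ends two aluminium cheeks flank the wedge (|x| 16 to 30 mm in the stage frame): end stops for the plate, inner faces 102 mm from the centre, 24 mm tall above the block, their tops splayed outward as a lead-in.
- seat (a point): Centre of the glass floor of the recess, 42 mm above the bench; axes as the stage. The seated insert's origin belongs here.
- insert: Loose aluminium plate, 100 (x) x 200 (y) x 8 mm, 0.28 kg, flat on the bench at any yaw. Origin at the centre of its underside, z up. On its middle a grip rib, 60 (x) x 12 (y) mm, top 30 mm above the origin: take it across the 12 mm. Through-openings: round at y = +48 mm, rectangular at y = -48 mm; flat land for pressing at |y| = 86 to 100 mm. Seats as well turned by half a turn.
- round_opening (a point): Centre of the insert's round opening, 67 mm diameter, upper edge chamfered 3 mm, at the height of the plate's underside; axes as the insert.
- rect_opening (a point): Centre of the insert's rectangular opening, 55 (x) x 71 (y) mm, upper edge chamfered 3 mm, at the height of the plate's underside; axes as the insert.
- round_dish: Loose round lidded culture dish (lid fixed), clear with a grey lid, 60 mm diameter, 28 mm tall, 60 g. Origin at the centre of its underside, z up.
- rect_dish: Loose rectangular lidded culture dish (lid fixed), clear with a grey lid, 48 (x) x 64 (y) mm, 28 mm tall, 60 g. Origin at the centre of its underside, z up. It can go in turned by half a turn.
- well_plate: Bystander: clear multi-well plate, 85 x 127 x 18 mm, origin at the centre of its underside.
- large_petri: Bystander: flat clear petri dish, 90 mm diameter, 16 mm tall, origin at the centre of its underside.
- media_bottle: Bystander: upright clear bottle with blue cap, 56 mm diameter, 120 mm tall, origin at the centre of its underside.
- tip_box: Bystander: grey pipette-tip box, 85 x 120 x 58 mm, origin at the centre of its underside.
- marker: Bystander: marker pen lying down, 130 mm long along its x, 13 mm thick, origin under its middle.
There are look-alikes about, which are no part of the job. Leave any pink look-alike of the round_dish alone.

How it is judged:
By the outcome, as a careful person would: the job done as asked, in the order asked, and still so for the second after the job is handed in, with the robot touching nothing.
It also fails if it takes over 72 s, if anything falls off the work surface, if the arm or the gripper's body presses on something with over 40 N, if the wrist force passes 120 N, or if a joint passes its speed limit or range.

### The arm

A 6-joint arm with a two-finger parallel gripper is mounted at the origin on the work surface. World frame = base frame: x ahead of the robot, y to its left, z up, the work surface at z = 0. Lengths are in m, angles in rad, forces in N, time in s.
With the tool pointing down it reaches from about 0.275 to 0.75 m from the base axis. Payload 10.2 kg.
Tool frame: the origin (TCP) lies midway between the tips of the shut fingers; the grasp point (between the pads) lies env.pinch_z behind it (env.pinch_z is the distance from the TCP to the grasp point, in m); z points along the fingers, y is the line along which they close (so a half turn about z gives the same grasp; the last joint's range is limited). The gripper opens to 88 mm and grips with 3 to 60 N. Pads are 18 mm wide; open, the fingers measure 123 mm over their backs; the gripper's body (75 mm by 187 mm) begins 45 mm behind the grasp point.
Start: joints at [1.049, 0.313, 1.498, -0, 1.331, -0.223], TCP at [0.155, 0.502, 0.213] pointing down, gripper open.
Joint ranges: [-2.94, 2.94], [-0.97, 2.17], [0.19, 2.56], [-1.23, 4.37], [0.02, 3.11], [-2.88, 2.88]. Speed limits (rad/s): [2.39, 2.39, 3.01, 3.14, 3.14, 3.14].

### API

Orientations are given as a unit quaternion [w, x, y, z].
In Python, from bench import env gives the robot as it stands.
- The arm moves only by the tool arm_command, never from a script. Its argument "commands" is a list of rows, each an object with "fingers": the closure, from 0 (fully open) to 1 (shut); "slide": the shift along the tool's x, y, z in units of 300 mm (1.0 is 300 mm), a list of three; "rot": the turn, a rotation vector about the tool's x, y, z in units of pi/2 rad (1.0 is pi/2 rad), a list of three. A call has exactly 10 rows; each row is the pose to reach, as a shift and turn from the pose commanded when the call began, along the tool's axes at that moment; what a row does not reach only later rows make up. A row lasts 1/8 s, in which the tool goes at most 62.5 mm and 10.7 degrees, less where a joint would pass 70% of its speed; a pose out of reach is approached as far as the arm can. A call with a number of a shift or a turn outside -1 to 1 is refused whole. A call with a gripper value outside its range is refused whole. The fingers move at their own pace and stop on an object; "newtons" is the grip in N (left out, the last holds). Time passes only in rows, so rows that repeat a pose let the fingers close, or fill a call up. It gives the time, the measured TCP pose, the force, the opening and the grip force at its end, in the units of the state.
- env.observe(): the state, without advancing time (a new reading comes with each control period).
- env.camera(name): name is "scene" or "top" or "wrist"; returns the picture (384x512x3 uint8, red, green, blue); there is no depth.
- env.get_calibration(name): a dict with "fx", "fy", "cx", "cy" (pixels), "R" (3x3) and "t" (3): a world point X has camera coordinates R X + t. Camera axes: x right, y down, z forward; pixel columns grow to the right and rows downward; lengths in m; the calibration is good to about 2 mm. A picture is of the moment at which its call begins: read the wrist's pose just before it. get_calibration takes no time and is no camera call; for the wrist camera it gives the pose at the moment of the call.
- env.hand_in(): hands the job in; it is judged then, once.
Trained networks look in the newest picture that a camera, given by its name, has taken for a name from the list of things; names that differ only in an ending like _2 or _b are one class to them, and where a whole thing is asked for, a point or a joint stands for the part that bears it (a point fixed in the world has none). Each returns a list of dicts, best first, with "score" (0 to 1); they miss things now and then, are a little off and sometimes report something else, mostly with a low value. They report only what shows in the picture. A call takes as long as a camera call. They do not tell look-alikes from the thing itself.
- env.look_for(label, camera): "at" ([x, y, z] in m, in world coordinates, good to about 4 mm: the middle of the surface that is visible of it).
- env.masks_of(label, camera): "region" (384x512 bool, what is visible of it).
The state is a dict: "time_s": time; "joint_positions": joint angles; "joint_velocities": joint speeds; "tau": joint torques, N m; "ee_pos": TCP position; "orientation": TCP orientation; "wrist_force": force on the tool from outside, world axes, zero at the start; "wrist_torque": the same for the moment, N m; "grip_width": opening from 0.0 (shut) to 1.0 (fully open); "grasp_force": force on a finger pad.
Only numpy, scipy, OpenCV 4.12 (cv2) and the standard library are available. Lean on these libraries where they do the work, as an engineer would, in place of code of your own. Each camera call takes 0.05 s, during which the arm holds its last target. There are 200 camera calls.

## Working session

There is one attempt and no reset: what is moved stays moved. The work goes in short steps, Python scripts to look and compute and a tool call to move; the robot and the scene stay as the last step left them, time stands still between calls to the robot, and variables do not carry over. Pictures are saved under pics/ and viewed, at most 12 in all, crops included, and the job is handed in when it is done.

Besides the shell and the picture viewer there is one more tool, called after "Request:" as a command line: name --argument value ..., lists and objects as JSON in quotes. arm_command: Moves the arm, as the interface text tells. Shifts and turns lie within -1 to 1; 1 stands for 300 mm of shift or pi/2 rad of turn. Its arguments: {"type":"object","properties":{"commands":{"type":"array","items":{"type":"object","properties":{"fingers":{"type":"number"},"slide":{"type":"array","items":{"type":"number","minimum":-1,"maximum":1}},"rot":{"type":"array","items":{"type":"number","minimum":-1,"maximum":1}}}}},"newtons":{"type":"number"}},"required":["commands"]}

```bash
mkdir -p pics; ls
python3 - <<'E'
from bench import env
import cv2,numpy as np
print(env.pinch_z, env.observe())
for c in ("top","scene"):
    im=env.camera(c); cv2.imwrite(f"pics/{c}0.png",im[:,:,::-1]); k=env.get_calibration(c)
    print(c,k)
    for n in ("stage","insert","round_dish","rect_dish","round_opening","rect_opening","seat","catch_a","catch_b","well_plate","large_petri","media_bottle","tip_box","marker"):
        print(n,[(np.round(d["at"],3).tolist(),round(d["score"],2)) for d in env.look_for(n,c)][:4])
E
```

```text
pics
0.0187 {'time_s': 0.0, 'joint_positions': array([ 1.04857902e+00,  3.13484478e-01,  1.49840424e+00, -5.71190281e-06,
        1.33100755e+00, -2.23417607e-01]), 'joint_velocities': array([ 2.89636494e-04,  7.07055614e-04,  6.74683109e-04,  5.91672910e-04,
       -9.13592576e-04, -7.86918044e-05]), 'tau': array([-2.13091007e-03, -4.02212870e+01, -2.52275670e+01,  6.94521703e-02,
        3.52079049e-02, -8.46078706e-05]), 'ee_pos': array([0.15443053, 0.50149201, 0.21275581]), 'orientation': array([-2.34832517e-04,  1.48843991e-01,  9.88860476e-01, -6.08044064e-04]), 'wrist_force': array([ 0.31662618, -0.44214057, -0.76938047]), 'wrist_torque': array([0.04294442, 0.01718002, 0.01159389]), 'grasp_force': 0.0, 'grip_width': 0.9992790917914808}
top {'fx': 445.95107130492266, 'fy': 445.95107130492266, 'cx': 256.6827752225858, 'cy': 194.4014766622179, 'R': array([[-0.02267955, -0.99971273,  0.00775236],
       [-0.99640621,  0.02197018, -0.08180447],
       [ 0.08161065, -0.00957979, -0.99661825]]), 't': array([0.01013605, 0.51373431, 1.21194216])}
stage [([0.544, -0.009, 0.043], 0.57)]

[... 931 characters left out ...]
0.564, 0.002, 0.042], 0.71)]
insert [([0.515, 0.338, 0.009], 0.79)]
round_dish [([0.408, -0.315, 0.026], 0.62), ([0.374, 0.023, 0.014], 0.61), ([0.507, -0.371, 0.026], 0.49), ([0.265, -0.325, 0.057], 0.29)]
rect_dish [([0.594, -0.305, 0.028], 0.81), ([0.715, -0.329, 0.073], 0.65)]
round_opening [([0.511, 0.334, 0.005], 0.79)]
rect_opening [([0.517, 0.336, 0.01], 0.84)]
seat [([0.566, 0.004, 0.043], 0.76)]
catch_a [([0.564, 0.002, 0.043], 0.71)]
catch_b [([0.564, 0.002, 0.043], 0.71)]
well_plate [([0.718, 0.277, 0.012], 0.95)]
large_petri [([0.756, -0.226, 0.018], 0.71)]
media_bottle [([0.718, -0.326, 0.072], 0.9)]
tip_box [([0.266, -0.325, 0.055], 0.6)]
marker [([0.372, 0.022, 0.014], 0.61)]
```

Run:
```python
import cv2
im=cv2.imread("pics/top0.png"); cv2.imwrite("pics/top0b.png",cv2.resize(im,(800,600),interpolation=cv2.INTER_CUBIC))
```

```text
(no output)
```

View pics/top0b.png

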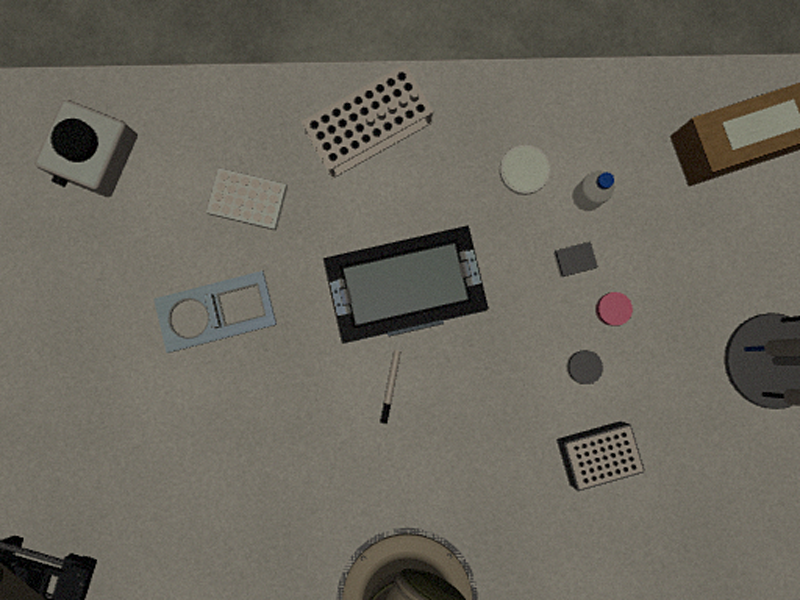

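```bash
cat > h.py <<'E'
from bench import env
import cv2,numpy as np
from scipy.spatial.transform import Rotation as Ro
def ray(k,uv,z):
    uv=np.atleast_2d(uv).astype(float); R,t=np.array(k["R"]),np.array(k["t"])
    d=np.c_[(uv[:,0]-k["cx"])/k["fx"],(uv[:,1]-k["cy"])/k["fy"],np.ones(len(uv))]@R
    c=-R.T@t; return c+d*((z-c[2])/d[:,2])[:,None]
def proj(k,X):
    X=np.atleast_2d(X)@np.array(k["R"]).T+k["t"]; return np.c_[X[:,0]/X[:,2]*k["fx"]+k["cx"],X[:,1]/X[:,2]*k["fy"]+k["cy"]]
def rect(k,m,z):
    """min-area rectangle of a mask on plane z: centre, (short,long), yaw of long axis"""
    c=max(cv2.findContours(m.astype(np.uint8),0,cv2.CHAIN_APPROX_NONE)[0],key=cv2.contourArea)[:,0]
    p=ray(k,c,z)[:,:2]; (c,s,a)=cv2.minAreaRect((p*1000).astype(np.float32))
    if s[0]<s[1]: a+=90
    return np.round(c,1),np.round(sorted(s),1),round((a+90)%180-90,2)
def quat():
    s=env.observe(); q=s["orientation"]; return s,Ro.from_quat([q[1],q[2],q[3],q[0]])
def down(yaw):
    """tool down, tool y (closing line) at world yaw (deg)"""
    a=np.radians(yaw); y=np.array([np.cos(a),np.sin(a),0]); z=np.array([0,0,-1.]); return Ro.from_matrix(np.c_[np.cross(y,z),y,z])
def go(p,yaw,start=None):
    """slide/rot units to reach TCP p (m), closing line yaw (deg, mod 180)"""
    if start is None: s,r=quat(); p0=s["ee_pos"]
    else: p0,r=np.array(start[0]),down(start[1])
    sl=r.inv().apply(np.array(p)-p0)/0.3
    rv=min(((r.inv()*down(yaw+a)).as_rotvec()/(np.pi/2) for a in (0,180)),key=np.linalg.norm)
    print("slide",np.round(sl,4),"rot",np.round(rv,4))
E
python3 - <<'E'
from h import *
for c in ("top",):
    k=env.get_calibration(c); env.camera(c)
    for n,z in (("stage",.05),("insert",.008),("rect_dish",.028),("round_dish",.028)):
        for d in env.masks_of(n,c)[:2]: print(c,n,round(d["score"],2),rect(k,d["region"],z))
s,r=quat(); k=env.get_calibration("wrist"); R=np.array(k["R"])
print("cam in tool",(r.inv()*Ro.from_matrix(R.T)).as_matrix().round(3), r.inv().apply(-R.T@k["t"]-s["ee_pos"]),k["fx"],k["cx"],k["cy"])
go([.45,.33,.3],10)
E
```

```text
top stage 0.59 (array([543.7,  -8.2]), array([160.6, 261.8]), -78.83)
top insert 0.57 (array([509.6, 332. ]), array([101.5, 200. ]), -76.5)
top insert 0.44 (array([ 753.6, -229.7]), array([85.8, 86.9]), -1.19)
top rect_dish 0.94 (array([ 587.3, -312. ]), array([47.9, 69.8]), -77.15)
top rect_dish 0.48 (array([ 242.1, -338. ]), array([ 96.5, 133.7]), -75.09)
top round_dish 0.58 (array([ 396.2, -319.5]), array([56.7, 59.3]), 43.18)
cam in tool [[-0.001 -0.949 -0.316]
 [ 1.    -0.001 -0.001]
 [ 0.001 -0.316  0.949]] [ 0.08220333 -0.00093453 -0.172561  ] 315.9923058029074 252.55257107506023 193.02684813248135
slide [-1.1096 -0.2572 -0.2889] rot [0.     0.     0.6987]
```

Run:
```python
from h import *
go([.510,.332,.18],103.2)
im=cv2.imread("pics/top0.png")[140:270,330:430]; cv2.imwrite("pics/crop1.png",cv2.resize(im,None,fx=4,fy=4,interpolation=cv2.INTER_CUBIC))
```

```text
slide [-1.2988 -0.192   0.1111] rot [ 0.      0.     -0.3369]
```

View pics/crop1.png

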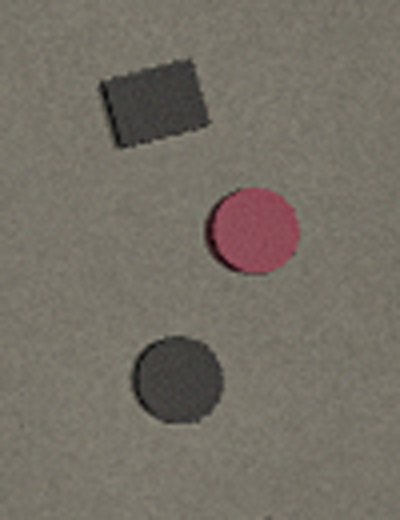

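Candidates for the round dish, in 512-px top-image pixels: grey at (375,235) is the one described; pink at (394,197) and the large petri at (335,108) are not. The crop confirms that the grey round and the grey rectangle (368,166) are the right dishes. The insert is at (138,200) and has no look-alike.

Request:
arm_command --commands '[{"fingers": 0,"slide": [-1,-0.15,0.08],"rot": [0,0,-0.337]},{"fingers": 0,"slide": [-1,-0.15,0.08],"rot": [0,0,-0.337]},{"fingers": 0,"slide": [-1,-0.15,0.08],"rot": [0,0,-0.337]},{"fingers": 0,"slide": [-1,-0.15,0.08],"rot": [0,0,-0.337]},{"fingers": 0,"slide": [-1,-0.15,0.08],"rot": [0,0,-0.337]},{"fingers": 0,"slide": [-1,-0.15,0.08],"rot": [0,0,-0.337]},{"fingers": 0,"slide": [-1,-0.15,0.08],"rot": [0,0,-0.337]},{"fingers": 0,"slide": [-1,-0.15,0.08],"rot": [0,0,-0.337]},{"fingers": 0,"slide": [-1,-0.15,0.08],"rot": [0,0,-0.337]},{"fingers": 0,"slide": [-1,-0.15,0.08],"rot": [0,0,-0.337]}]'

```text
time_s: 3.0
ee_pos: [0.4274, 0.3709, 0.1895]
orientation: [0.0, -0.116, 0.993, 0.0]
wrist_force: [0.6, 0.2, -0.5]
grip_width: 0.997
grasp_force: 0.0
```

Run:
```python
from h import *
s,r=quat(); print(s["ee_pos"]); go([.510,.332,.18],103.2)
k=env.get_calibration("wrist"); im=env.camera("wrist"); cv2.imwrite("pics/w1.png",im[:,:,::-1])
for n,z in (("insert",.008),("round_opening",.008)):
    for d in env.masks_of(n,"wrist")[:2]: print(n,round(d["score"],2),rect(k,d["region"],z))
for n in ("insert","round_opening","rect_opening"): print(n,[(np.round(d["at"],4),d["score"]) for d in env.look_for(n,"wrist")][:2])
```

```text
[0.42743507 0.37090959 0.18952974]
slide [-0.2381 -0.1894  0.0318] rot [0.0001 0.0001 0.0008]
insert 0.64 (array([508.4, 330.1]), array([102.7, 201.2]), -76.76)
round_opening 0.86 (array([509.6, 330.8]), array([102.9, 201.4]), -76.76)
insert [(array([0.4936, 0.3373, 0.0041]), 0.64)]
round_opening [(array([0.4949, 0.3368, 0.0093]), 0.81)]
rect_opening [(array([0.4934, 0.3431, 0.0089]), 0.73)]
```

View pics/w1.png

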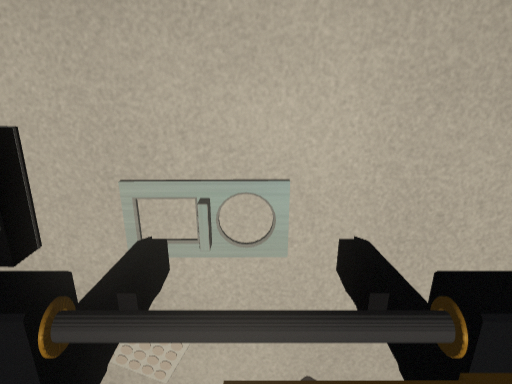

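The plate is fully visible at (120–290, 180–258), with its round opening at (246,219). Top and wrist agree on a centre of (509,331) mm and a long axis at 103.2°.

Request:
arm_command --commands '[{"fingers": 0.2,"slide": [-0.235,-0.192,0.1],"rot": [0,0,0.001]},{"fingers": 0.2,"slide": [-0.235,-0.192,0.2],"rot": [0,0,0.001]},{"fingers": 0.3,"slide": [-0.235,-0.192,0.35],"rot": [0,0,0.001]},{"fingers": 0.3,"slide": [-0.235,-0.192,0.45],"rot": [0,0,0.001]},{"fingers": 0.3,"slide": [-0.235,-0.192,0.55],"rot": [0,0,0.001]},{"fingers": 0.3,"slide": [-0.235,-0.192,0.58],"rot": [0,0,0.001]},{"fingers": 0.3,"slide": [-0.235,-0.192,0.595],"rot": [0,0,0.001]},{"fingers": 0.3,"slide": [-0.235,-0.192,0.595],"rot": [0,0,0.001]},{"fingers": 1,"slide": [-0.235,-0.192,0.595],"rot": [0,0,0.001]},{"fingers": 1,"slide": [-0.235,-0.192,0.595],"rot": [0,0,0.001]}]' --newtons 40

```text
time_s: 4.55
ee_pos: [0.5101, 0.3306, 0.0114]
orientation: [0.0, -0.114, 0.993, 0.0]
wrist_force: [0.5, -0.9, 0.9]
grip_width: 0.499
grasp_force: 0.0
```

Request:
arm_command --commands '[{"fingers": 1,"slide": [0,0,0],"rot": [0,0,0]},{"fingers": 1,"slide": [0,0,0],"rot": [0,0,0]},{"fingers": 1,"slide": [0,0,0],"rot": [0,0,0]},{"fingers": 1,"slide": [0,0,0],"rot": [0,0,0]},{"fingers": 1,"slide": [0,0,0],"rot": [0,0,0]},{"fingers": 1,"slide": [0,0,-0.05],"rot": [0,0,0]},{"fingers": 1,"slide": [0,0,-0.15],"rot": [0,0,0]},{"fingers": 1,"slide": [0,0,-0.3],"rot": [0,0,0]},{"fingers": 1,"slide": [0,0,-0.45],"rot": [0,0,0]},{"fingers": 1,"slide": [0,0,-0.5],"rot": [0,0,0]}]'

```text
time_s: 5.8
ee_pos: [0.5107, 0.3309, 0.1645]
orientation: [0.003, -0.114, 0.993, 0.001]
wrist_force: [0.8, 0.1, 0.1]
grip_width: 0.008
grasp_force: 0.0
```

Run:
```python
from h import *
s,r=quat(); print(s["ee_pos"],s["grip_width"],s["grasp_force"],s["wrist_force"],s["wrist_torque"])
k=env.get_calibration("top"); im=env.camera("top"); cv2.imwrite("pics/t2.png",im[:,:,::-1])
for d in env.masks_of("stage","top")[:1]: print(rect(k,d["region"],.05))
go([.5437,-.0082,.2],101.2)
```

```text
[0.51069153 0.33085855 0.16446735] 0.007974084138012205 0.0 [0.77880309 0.14466844 0.09938334] [ 0.06994474  0.05571236 -0.03342672]
(array([543.5,  -8.4]), array([158.2, 260.9]), -77.84)
slide [ 0.1475 -1.1252 -0.1266] rot [0.0003 0.0017 0.0214]
```

The grip missed, so I'll look.

Run:
```python
from h import *
k=env.get_calibration("wrist"); im=env.camera("wrist"); cv2.imwrite("pics/w2.png",im[:,:,::-1])
for d in env.masks_of("insert","wrist")[:2]: print(round(d["score"],2),rect(k,d["region"],.008))
s,r=quat(); p=s["ee_pos"]
print(proj(k,[p, [p[0],p[1],.008],[.509,.331,.03]]))
```

```text
0.84 (array([509.2, 331.1]), array([101.2, 201.7]), -76.44)
[[253.94175099 229.22648954]
 [253.41082108 168.33243817]
 [254.28035106 173.63895962]]
```

View pics/w2.png

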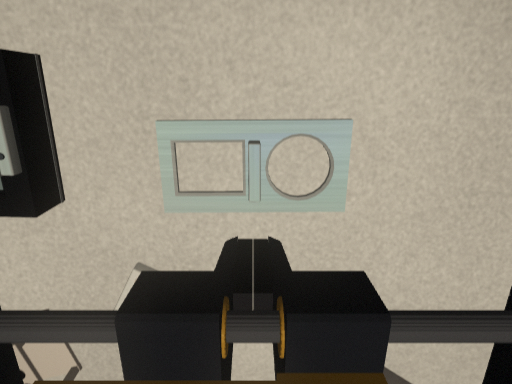

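Request:
arm_command --commands '[{"fingers": 0.5,"slide": [0.004,0,0],"rot": [0,0,0]},{"fingers": 0.5,"slide": [0.004,0,0.15],"rot": [0,0,0]},{"fingers": 0.5,"slide": [0.004,0,0.3],"rot": [0,0,0]},{"fingers": 0.5,"slide": [0.004,0,0.4],"rot": [0,0,0]},{"fingers": 0.5,"slide": [0.004,0,0.48],"rot": [0,0,0]},{"fingers": 0.5,"slide": [0.004,0,0.506],"rot": [0,0,0]},{"fingers": 1,"slide": [0.004,0,0.506],"rot": [0,0,0]},{"fingers": 1,"slide": [0.004,0,0.506],"rot": [0,0,0]},{"fingers": 1,"slide": [0.004,0,0.506],"rot": [0,0,0]},{"fingers": 1,"slide": [0.004,0,0.506],"rot": [0,0,0]}]' --newtons 40

```text
time_s: 7.25
ee_pos: [0.5088, 0.3303, 0.0095]
orientation: [0.0, -0.114, 0.993, 0.0]
wrist_force: [-0.4, 0.7, 0.5]
grip_width: 0.069
grasp_force: 0.0
```

Run:
```python
from h import *
s,r=quat(); print(s["ee_pos"],s["grip_width"],s["grasp_force"])
w=env.camera("wrist"); k=env.get_calibration("scene"); im=env.camera("scene")
u,v=proj(k,[.509,.331,.02])[0].astype(int); print(u,v)
x0,y0=max(0,u-64),max(0,v-48)
c=cv2.resize(im[y0:y0+96,x0:x0+128],(400,300),interpolation=cv2.INTER_CUBIC)
cv2.imwrite("pics/j3.png",np.hstack([cv2.resize(w,(400,300)),c])[:,:,::-1])
s,r=quat(); print(s["ee_pos"],s["grip_width"],s["grasp_force"])
```

```text
[0.50882034 0.3302614  0.00946033] 0.0685399338009314 0.0
351 256
[0.50874713 0.33020174 0.00925262] 0.004874965736096126 0.0
```

View pics/j3.png

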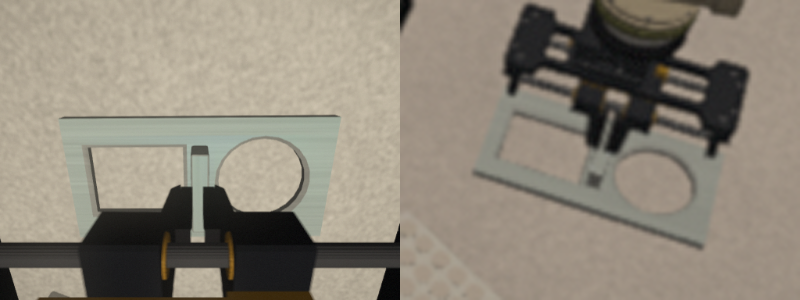

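Run:
```python
from h import *
w=env.camera("wrist"); s,r=quat(); print(s["ee_pos"],s["grip_width"],s["grasp_force"])
cv2.imwrite("pics/j4.png",w[150:384,100:420,::-1])
```

```text
[0.50872209 0.33019264 0.00918887] 0.007070860724885962 0.0
```

View pics/j4.png

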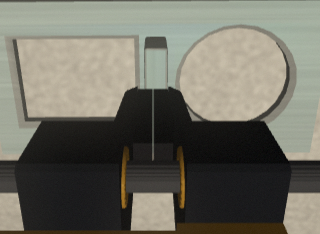

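The shut fingers lie over the rib without touching it at reported z=0.009. In w1 the tips are at row 238, ±84 px apart. That puts them about 22 mm behind the reported TCP, so I must go about 20 mm lower.

Request:
arm_command --commands '[{"fingers": 0.5,"slide": [0,0,0],"rot": [0,0,0]},{"fingers": 0.5,"slide": [0,0,0],"rot": [0,0,0]},{"fingers": 0.5,"slide": [0,0,0],"rot": [0,0,0]},{"fingers": 0.5,"slide": [0,0,0],"rot": [0,0,0]},{"fingers": 0.5,"slide": [0,0,0],"rot": [0,0,0]},{"fingers": 0.5,"slide": [0,0,0.015],"rot": [0,0,0]},{"fingers": 0.5,"slide": [0,0,0.03],"rot": [0,0,0]},{"fingers": 0.5,"slide": [0,0,0.045],"rot": [0,0,0]},{"fingers": 0.5,"slide": [0,0,0.045],"rot": [0,0,0]},{"fingers": 0.5,"slide": [0,0,0.045],"rot": [0,0,0]}]'

```text
time_s: 8.65
ee_pos: [0.5087, 0.3302, -0.0044]
orientation: [0.0, -0.114, 0.993, -0.0]
wrist_force: [-0.4, -0.2, -0.9]
grip_width: 0.5
grasp_force: 0.0
```

Request:
arm_command --commands '[{"fingers": 0.7,"slide": [0,0,0.005],"rot": [0,0,0]},{"fingers": 0.7,"slide": [0,0,0.01],"rot": [0,0,0]},{"fingers": 1,"slide": [0,0,0.015],"rot": [0,0,0]},{"fingers": 1,"slide": [0,0,0.015],"rot": [0,0,0]},{"fingers": 1,"slide": [0,0,0.015],"rot": [0,0,0]},{"fingers": 1,"slide": [0,0,0.015],"rot": [0,0,0]},{"fingers": 1,"slide": [0,0,0.015],"rot": [0,0,0]},{"fingers": 1,"slide": [0,0,0.015],"rot": [0,0,0]},{"fingers": 1,"slide": [0,0,0.015],"rot": [0,0,0]},{"fingers": 1,"slide": [0,0,0.015],"rot": [0,0,0]}]'

```text
time_s: 9.9
ee_pos: [0.5087, 0.3302, -0.0089]
orientation: [0.0, -0.114, 0.993, 0.0]
wrist_force: [0.4, 0.0, -3.4]
grip_width: 0.131
grasp_force: 40.0
```

Run:
```python
from h import *
go([.632,.012,.28],101.7)
```

```text
slide [-0.1597 -1.1262 -0.9632] rot [0.     0.     0.0158]
```

Request:
arm_command --commands '[{"fingers": 1,"slide": [0,0,-0.06],"rot": [0,0,0]},{"fingers": 1,"slide": [0,0,-0.2],"rot": [0,0,0]},{"fingers": 1,"slide": [0,0,-0.4],"rot": [0,0,0]},{"fingers": 1,"slide": [-0.02,-0.1,-0.55],"rot": [0,0,0.003]},{"fingers": 1,"slide": [-0.05,-0.25,-0.68],"rot": [0,0,0.005]},{"fingers": 1,"slide": [-0.08,-0.42,-0.78],"rot": [0,0,0.008]},{"fingers": 1,"slide": [-0.1,-0.6,-0.86],"rot": [0,0,0.01]},{"fingers": 1,"slide": [-0.13,-0.77,-0.93],"rot": [0,0,0.013]},{"fingers": 1,"slide": [-0.15,-0.92,-0.963],"rot": [0,0,0.016]},{"fingers": 1,"slide": [-0.16,-1.0,-0.963],"rot": [0,0,0.016]}]'

```text
time_s: 11.15
ee_pos: [0.6239, 0.047, 0.2816]
orientation: [0.001, -0.101, 0.995, -0.0]
wrist_force: [-0.3, 0.1, -4.5]
grip_width: 0.131
grasp_force: 40.0
```

Request:
arm_command --commands '[{"fingers": 1,"slide": [0,-0.06,0],"rot": [0,0,0]},{"fingers": 1,"slide": [0,-0.126,0],"rot": [0,0,0]},{"fingers": 1,"slide": [0,-0.126,0],"rot": [0,0,0]},{"fingers": 1,"slide": [0,-0.126,0],"rot": [0,0,0]},{"fingers": 1,"slide": [0,-0.126,0],"rot": [0,0,0]},{"fingers": 1,"slide": [0,-0.126,0],"rot": [0,0,0]},{"fingers": 1,"slide": [0,-0.126,0],"rot": [0,0,0]},{"fingers": 1,"slide": [0,-0.126,0],"rot": [0,0,0]},{"fingers": 1,"slide": [0,-0.126,0],"rot": [0,0,0]},{"fingers": 1,"slide": [0,-0.126,0],"rot": [0,0,0]}]'

```text
time_s: 12.4
ee_pos: [0.6311, 0.0119, 0.2799]
orientation: [0.0, -0.102, 0.995, 0.0]
wrist_force: [-0.0, 0.0, -4.1]
grip_width: 0.13
grasp_force: 40.0
```

Run:
```python
from h import *
s,r=quat(); print(s["ee_pos"],s["orientation"],s["grip_width"],s["grasp_force"],s["wrist_force"],s["wrist_torque"])
k=env.get_calibration("wrist"); im=env.camera("wrist"); cv2.imwrite("pics/w5.png",im[:,:,::-1])
np.save("k5.npy",k,allow_pickle=True)
for n in ("stage","insert"):
  for d in env.masks_of(n,"wrist")[:2]: print(n,round(d["score"],2),rect(k,d["region"],.05)); np.save(f"m_{n}.npy",d["region"])
```

```text
[0.6311414  0.01188372 0.27993039] [ 3.79768783e-06 -1.01715772e-01  9.94813501e-01  1.47422279e-05] 0.1295952846808152 39.99693810939789 [-0.03891911  0.04013708 -4.0541438 ] [ 0.0237254   0.06237235 -0.01883662]
stage 0.71 (array([546.4,  -9.9]), array([154.9, 264.1]), -78.65)
insert 0.69 (array([749.6,  34.6]), array([239.3, 522.4]), -78.35)
```

View pics/w5.png

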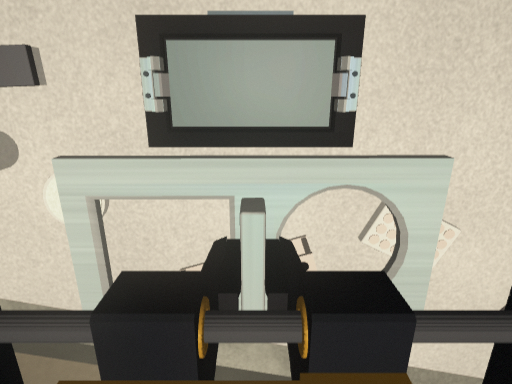

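Run:
```python
from h import *
k=np.load("k5.npy",allow_pickle=True).item(); im=cv2.imread("pics/w5.png").astype(int)
g=im.sum(2); m=(g<150).astype(np.uint8); m[150:]=0; m[:,:100]=0; m[:,400:]=0
print("outer",rect(k,m,.05))
h=((g>250)&(np.abs(im[:,:,0]-im[:,:,2])<60)).astype(np.uint8); h[:32]=0;h[136:]=0;h[:,:166]=0;h[:,338:]=0
h=cv2.morphologyEx(h,cv2.MORPH_OPEN,np.ones((25,25),np.uint8))
print("glass",rect(k,h,.042), g[80,250])
# line fits on outer top edges, sub-pixel
def edge(p0,p1,n,sgn):
    pts=[]
    for f in np.linspace(.05,.95,60):
        c=np.array(p0)*(1-f)+np.array(p1)*f
        q=c+np.outer(np.arange(-7,7.1,.25),n)
        v=cv2.remap(g.astype(np.float32),q[:,0].astype(np.float32),q[:,1].astype(np.float32),1)[:,0]
        d=np.abs(np.diff(cv2.GaussianBlur(v[None],(9,1),0)[0])); pts.append(q[d.argmax()])
    vx,vy,x,y=cv2.fitLine(np.float32(pts),cv2.DIST_HUBER,0,.01,.01).ravel(); return np.cross([x,y,1],[x+vx,y+vy,1])
TL,TR,BR,BL=(136,15),(365,15),(353,147),(148,147)
E=[edge(TL,TR,(0,1),1),edge(TR,BR,(1,0),1),edge(BR,BL,(0,1),1),edge(BL,TL,(1,0),1)]
C=[np.cross(E[i-1],E[i]) for i in range(4)]; C=np.array([c[:2]/c[2] for c in C]); P=ray(k,C,.05)[:,:2]*1000
print(C.round(1)); print(P.round(1), P.mean(0).round(1), [np.linalg.norm(P[i]-P[i-1]).round(1) for i in range(4)])
for i in range(4): d=P[i]-P[i-1]; print(np.degrees(np.arctan2(d[1],d[0])).round(2),end=" ")
s,r=quat();
```

```text
outer (array([504.5, -18. ]), array([ 59.2, 258.7]), -78.37)
glass (array([547.7,  -9.9]), array([ 99.8, 203.6]), -78.36) 475
[[134.3  14.2]
 [365.4  14.2]
 [352.1 146.5]
 [148.  146.5]]
[[ 500.2 -152.8]
 [ 447.6  102.9]
 [ 594.6  133.1]
 [ 647.3 -122.7]] [547.4  -9.8] [np.float64(150.1), np.float64(261.0), np.float64(150.1), np.float64(261.2)]
-168.43 101.63 11.62 -78.36
```

Run:
```python
from h import *
k=np.load("k5.npy",allow_pickle=True).item(); g=cv2.imread("pics/w5.png").astype(int).sum(2).astype(np.float32)
# +x edge of plate (top row), sub-pixel; print profile positions
for c in (70,120,200,320,400,440): print(c, g[150:166,c].astype(int))
for rr in (165,180): print(rr,g[rr,46:64].astype(int),g[rr,440:460].astype(int))
s,r=quat(); p=s["ee_pos"]
X=[r.apply([x,y,-.017])+p for x in (.05,) for y in (-.1,.1)]+[r.apply([x,y,-.009])+p for x in (.05,) for y in (-.1,.1)]
print(proj(k,X).round(1))
```

```text
70 [615 609 612 626 628 504 271 266 393 541 583 583 578 571 570 569]
120 [591 597 608 612 604 484 278 275 406 544 575 576 568 567 570 568]
200 [598 595 596 602 572 427 259 258 443 572 572 569 554 560 559 559]
320 [615 610 601 596 568 428 251 251 434 572 566 559 549 554 556 555]
400 [617 628 636 628 541 349 236 273 457 565 567 566 564 566 562 567]
440 [602 612 606 610 538 345 224 266 458 567 567 569 567 563 566 569]
165 [615 620 617 613 614 618 599 570 567 571 571 570 568 568 569 568 566 571] [569 565 566 568 566 562 565 564 564 568 568 570 567 601 612 626 633 621
 612 614]
180 [609 652 663 665 664 679 682 685 686 663 602 596 595 595 594 596 597 596] [587 588 592 589 591 590 591 587 586 586 614 616 612 610 614 624 633 626
 611 607]
[[ 54.5 156.7]
 [454.8 156.5]
 [ 63.6 153.5]
 [445.5 153.3]]
```

Run:
```python
from h import *
go([.5466,-.0093,.065],101.63)
```

```text
slide [ 0.2903 -0.012   0.7164] rot [-0.     -0.      0.0005]
```

Request:
arm_command --commands '[{"fingers": 1,"slide": [0.15,-0.006,0],"rot": [0,0,0]},{"fingers": 1,"slide": [0.29,-0.012,0.1],"rot": [0,0,0]},{"fingers": 1,"slide": [0.29,-0.012,0.25],"rot": [0,0,0]},{"fingers": 1,"slide": [0.29,-0.012,0.4],"rot": [0,0,0]},{"fingers": 1,"slide": [0.29,-0.012,0.52],"rot": [0,0,0]},{"fingers": 1,"slide": [0.29,-0.012,0.6],"rot": [0,0,0]},{"fingers": 1,"slide": [0.29,-0.012,0.62],"rot": [0,0,0]},{"fingers": 1,"slide": [0.29,-0.012,0.66],"rot": [0,0,0]},{"fingers": 1,"slide": [0.29,-0.012,0.7],"rot": [0,0,0]},{"fingers": 1,"slide": [0.29,-0.012,0.716],"rot": [0,0,0]}]' --newtons 60

```text
time_s: 13.8
ee_pos: [0.5465, -0.0092, 0.0646]
orientation: [-0.0, -0.102, 0.995, 0.0]
wrist_force: [-0.6, 0.9, -2.1]
grip_width: 0.125
grasp_force: 60.0
```

Request:
arm_command --commands '[{"fingers": 1,"slide": [0,0,0.01],"rot": [0,0,0]},{"fingers": 1,"slide": [0,0,0.02],"rot": [0,0,0]},{"fingers": 1,"slide": [0,0,0.03],"rot": [0,0,0]},{"fingers": 1,"slide": [0,0,0.04],"rot": [0,0,0]},{"fingers": 1,"slide": [0,0,0.05],"rot": [0,0,0]},{"fingers": 1,"slide": [0,0,0.055],"rot": [0,0,0]},{"fingers": 1,"slide": [0,0,0.06],"rot": [0,0,0]},{"fingers": 1,"slide": [0,0,0.065],"rot": [0,0,0]},{"fingers": 1,"slide": [0,0,0.065],"rot": [0,0,0]},{"fingers": 1,"slide": [0,0,0.065],"rot": [0,0,0]}]'

```text
time_s: 15.05
ee_pos: [0.5472, -0.0093, 0.0463]
orientation: [0.001, -0.102, 0.995, -0.0]
wrist_force: [-0.7, 2.2, 4.6]
grip_width: 0.127
grasp_force: 60.0
```

Request:
arm_command --commands '[{"fingers": 1,"slide": [0,0,0.006],"rot": [0,0,0]},{"fingers": 1,"slide": [0,0,0.012],"rot": [0,0,0]},{"fingers": 1,"slide": [0,0,0.018],"rot": [0,0,0]},{"fingers": 1,"slide": [0,0,0.024],"rot": [0,0,0]},{"fingers": 1,"slide": [0,0,0.03],"rot": [0,0,0]},{"fingers": 1,"slide": [0,0,0.035],"rot": [0,0,0]},{"fingers": 1,"slide": [0,0,0.04],"rot": [0,0,0]},{"fingers": 1,"slide": [0,0,0.044],"rot": [0,0,0]},{"fingers": 1,"slide": [0,0,0.044],"rot": [0,0,0]},{"fingers": 1,"slide": [0,0,0.044],"rot": [0,0,0]}]'

```text
time_s: 16.3
ee_pos: [0.5464, -0.0093, 0.0327]
orientation: [-0.0, -0.102, 0.995, -0.0]
wrist_force: [-4.3, 1.0, 5.2]
grip_width: 0.13
grasp_force: 60.0
```

Request:
arm_command --commands '[{"fingers": 1,"slide": [0,0,0.003],"rot": [0,0,0]},{"fingers": 1,"slide": [0,0,0.005],"rot": [0,0,0]},{"fingers": 1,"slide": [0,0,0.005],"rot": [0,0,0]},{"fingers": 1,"slide": [0,0,0.005],"rot": [0,0,0]},{"fingers": 1,"slide": [0,0,0.005],"rot": [0,0,0]},{"fingers": 1,"slide": [0,0,0.005],"rot": [0,0,0]},{"fingers": 1,"slide": [0,0,0.005],"rot": [0,0,0]},{"fingers": 1,"slide": [0,0,0.005],"rot": [0,0,0]},{"fingers": 1,"slide": [0,0,0.005],"rot": [0,0,0]},{"fingers": 1,"slide": [0,0,0.005],"rot": [0,0,0]}]'

```text
time_s: 17.55
ee_pos: [0.5465, -0.0093, 0.0327]
orientation: [-0.0, -0.102, 0.995, -0.0]
wrist_force: [-10.4, 1.6, 20.0]
grip_width: 0.127
grasp_force: 60.0
```

Request:
arm_command --commands '[{"fingers": 1,"slide": [0,0,-0.005],"rot": [0,0,0]},{"fingers": 0.6,"slide": [0,0,-0.005],"rot": [0,0,0]},{"fingers": 0.6,"slide": [0,0,-0.005],"rot": [0,0,0]},{"fingers": 0.6,"slide": [0,0,-0.005],"rot": [0,0,0]},{"fingers": 0.5,"slide": [0,0,-0.1],"rot": [0,0,0]},{"fingers": 0.3,"slide": [0,0,-0.25],"rot": [0,0,0]},{"fingers": 0.2,"slide": [-0.1,0,-0.4],"rot": [0,0,0]},{"fingers": 0,"slide": [-0.2,0,-0.5],"rot": [0,0,0]},{"fingers": 0,"slide": [-0.2,0,-0.5],"rot": [0,0,0]},{"fingers": 0,"slide": [-0.2,0,-0.5],"rot": [0,0,0]}]'

```text
time_s: 18.8
ee_pos: [0.6044, 0.0029, 0.1794]
orientation: [-0.001, -0.102, 0.995, 0.0]
wrist_force: [0.4, -0.6, -0.4]
grip_width: 1.001
grasp_force: 0.0
```

Run:
```python
from h import *
s,r=quat(); print(s["ee_pos"],s["orientation"],s["wrist_force"])
k=env.get_calibration("wrist"); im=env.camera("wrist"); cv2.imwrite("pics/w6.png",im[:,:,::-1])
np.save("k6.npy",k,allow_pickle=True)
print([(np.round(d["at"],4),d["score"]) for n in ("round_opening","rect_opening") for d in env.look_for(n,"wrist")])
for d in env.masks_of("insert","wrist")[:1]: print(rect(k,d["region"],.05))
```

```text
[0.60440927 0.00292887 0.17940794] [-1.29540683e-03 -1.01775384e-01  9.94806509e-01  3.19137091e-04] [ 0.35215132 -0.55364232 -0.41708749]
[(array([ 0.5396, -0.0103,  0.048 ]), 0.67), (array([ 0.5376, -0.0044,  0.0519]), 0.71), (array([ 0.744 , -0.2269,  0.0147]), 0.3)]
(array([547.9, -10.1]), array([101.5, 202.1]), -78.36)
```

View pics/w6.png

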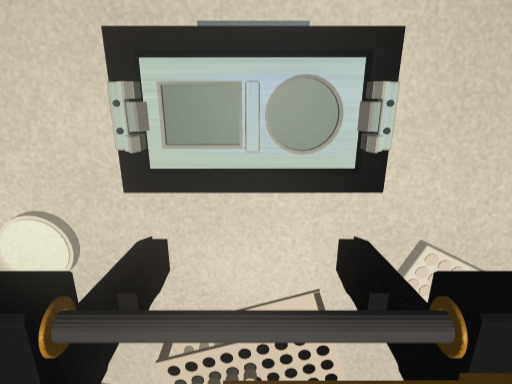

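The plate is level in the recess, edges at rows 57–168 on both sides. Both wedges at (137,116) and (370,116) overlap its ends, and the rim measures 101×202 mm at z=50. The rectangular opening is at (201,114) and the round one at (304,113). Next come the dishes.

Run:
```python
from h import *
k=np.load("k6.npy",allow_pickle=True).item(); g=cv2.imread("pics/w6.png").astype(int)
m=((g.sum(2)>510)).astype(np.uint8); m[:50]=0;m[175:]=0;m[:,:140]=0;m[:,366:]=0
cs,hh=cv2.findContours(m,cv2.RETR_CCOMP,cv2.CHAIN_APPROX_NONE)
for c,h in zip(cs,hh[0]):
    if cv2.contourArea(c)>1500:
        p=(ray(k,c[:,0],.05)[:,:2]*1000).astype(np.float32); print(h[3],cv2.minAreaRect(p))
a=np.radians(101.64); e=np.array([np.cos(a),np.sin(a)]); print("pred",[547.6,-10]+48*e,[547.6,-10]-48*e)
kt=env.get_calibration("top"); print("bottle cap",ray(kt,[387.2,115.8],.12))
print(env.observe()["joint_positions"].round(2))
go([.396,-.32,.18],11.6)
```

```text
-1 ((547.3917846679688, -10.481735229492188), (98.6394271850586, 200.11175537109375), 11.6389741897583)
0 ((557.3877563476562, -57.73484420776367), (62.578182220458984, 78.71464538574219), 11.638110160827637)
0 ((537.7275390625, 36.83395004272461), (73.848388671875, 73.66100311279297), 65.46730041503906)
pred [537.91543626  37.01286234] [557.28456374 -57.01286234]
bottle cap [[ 0.70212929 -0.34238566  0.12      ]]
[-0.19  0.52  1.29 -0.    1.34 -1.96]
slide [ 0.8988 -0.9131  0.0012] rot [ 1.100e-03 -5.000e-04 -9.993e-01]
```

Request:
arm_command --commands '[{"fingers": 0,"slide": [0.9,-0.913,0],"rot": [0,0,1]},{"fingers": 0,"slide": [0.9,-0.913,0],"rot": [0,0,1]},{"fingers": 0,"slide": [0.9,-0.913,0],"rot": [0,0,1]},{"fingers": 0,"slide": [0.9,-0.913,0],"rot": [0,0,1]},{"fingers": 0,"slide": [0.9,-0.913,0],"rot": [0,0,1]},{"fingers": 0,"slide": [0.9,-0.913,0],"rot": [0,0,1]},{"fingers": 0,"slide": [0.9,-0.913,0],"rot": [0,0,1]},{"fingers": 0,"slide": [0.9,-0.913,0],"rot": [0,0,1]},{"fingers": 0,"slide": [0.9,-0.913,0],"rot": [0,0,1]},{"fingers": 0,"slide": [0.9,-0.913,0],"rot": [0,0,1]}]'

```text
time_s: 20.25
ee_pos: [0.3961, -0.3198, 0.1807]
orientation: [-0.0, 0.631, 0.776, 0.0]
wrist_force: [0.5, -0.5, 0.9]
grip_width: 1.002
grasp_force: 0.0
```

```bash
cat >> h.py <<'E'
def dish(which):
    s,r=quat(); print(s["ee_pos"].round(4),s["joint_positions"].round(2))
    k=env.get_calibration("wrist"); im=env.camera("wrist"); cv2.imwrite(f"pics/w_{which}.png",im[:,:,::-1])
    for n,z in ((which,.028),("media_bottle",.09),("tip_box",.058)):
        for d in env.masks_of(n,"wrist")[:3]:
            m=d["region"]; print(n,round(d["score"],2),rect(k,m,z),"rgb",im[m].mean(0).round(),"touches border",m[0].any()|m[-1].any()|m[:,0].any()|m[:,-1].any())
E
python3 -c "
from h import *
dish('round_dish'); go([.396,-.32,-.01],11.6)"
```

```text
[ 0.3961 -0.3198  0.1807] [-0.91  0.31  1.59 -0.    1.24 -1.11]
round_dish 0.82 (array([ 491. , -375.3]), array([61.5, 62.2]), 69.38) rgb [192.  93. 109.] touches border False
round_dish 0.69 (array([ 395.3, -323. ]), array([58.9, 60.3]), -36.82) rgb [101.  96.  90.] touches border False
media_bottle 0.87 (array([ 626.8, -332. ]), array([32.3, 65.2]), -63.84) rgb [110. 105.  93.] touches border True
media_bottle 0.42 (array([ 512.6, -158. ]), array([14.3, 90.4]), 11.67) rgb [25. 24. 22.] touches border True
tip_box 0.56 (array([ 253.4, -336.4]), array([101.4, 120. ]), -75.81) rgb [132. 121. 107.] touches border False
slide [-2.000e-04 -1.400e-03  6.362e-01] rot [-0.0001 -0.0001  0.0016]
```

View pics/w_round_dish.png

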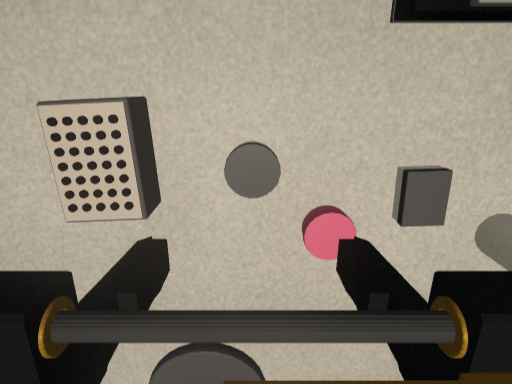

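Grey disc at (252,170), pink at (330,232) is left alone, and the tip box is to the left with enough gap. The dish centre is (395.3,-323).

Request:
arm_command --commands '[{"fingers": 0,"slide": [-0.01,-0.004,0.15],"rot": [0,0,0.001]},{"fingers": 0,"slide": [-0.01,-0.004,0.3],"rot": [0,0,0.001]},{"fingers": 0,"slide": [-0.01,-0.004,0.42],"rot": [0,0,0.001]},{"fingers": 0,"slide": [-0.01,-0.004,0.52],"rot": [0,0,0.001]},{"fingers": 0,"slide": [-0.01,-0.004,0.6],"rot": [0,0,0.001]},{"fingers": 0,"slide": [-0.01,-0.004,0.636],"rot": [0,0,0.001]},{"fingers": 0,"slide": [-0.01,-0.004,0.636],"rot": [0,0,0.001]},{"fingers": 1,"slide": [-0.01,-0.004,0.636],"rot": [0,0,0.001]},{"fingers": 1,"slide": [-0.01,-0.004,0.636],"rot": [0,0,0.001]},{"fingers": 1,"slide": [-0.01,-0.004,0.636],"rot": [0,0,0.001]}]' --newtons 12

```text
time_s: 21.7
ee_pos: [0.3961, -0.3233, -0.0094]
orientation: [0.0, 0.632, 0.775, -0.0]
wrist_force: [0.4, -0.5, 0.2]
grip_width: 0.685
grasp_force: 0.0
```

Request:
arm_command --commands '[{"fingers": 1,"slide": [0,0,0],"rot": [0,0,0]},{"fingers": 1,"slide": [0,0,0],"rot": [0,0,0]},{"fingers": 1,"slide": [0,0,0],"rot": [0,0,0]},{"fingers": 1,"slide": [0,0,-0.03],"rot": [0,0,0]},{"fingers": 1,"slide": [0,0,-0.1],"rot": [0,0,0]},{"fingers": 1,"slide": [0,0,-0.2],"rot": [0,0,0]},{"fingers": 1,"slide": [0,0,-0.3],"rot": [0,0,0]},{"fingers": 1,"slide": [0,0,-0.38],"rot": [0,0,0]},{"fingers": 1,"slide": [0,0,-0.45],"rot": [0,0,0]},{"fingers": 1,"slide": [0,0,-0.5],"rot": [0,0,0]}]'

```text
time_s: 22.95
ee_pos: [0.3959, -0.3232, 0.1413]
orientation: [0.0, 0.632, 0.775, -0.0]
wrist_force: [-0.5, -0.4, -0.5]
grip_width: 0.672
grasp_force: 12.0
```

```bash
python3 -c "
from h import *
s,r=quat(); print(s['ee_pos'],s['grip_width']*88,s['grasp_force'],s['wrist_force'],s['joint_positions'].round(2))
k=env.get_calibration('wrist'); im=env.camera('wrist'); cv2.imwrite('pics/w7.png',im[:,:,::-1])
for d in env.masks_of('round_dish','wrist')[:3]: print(d['score'],rect(k,d['region'],s['ee_pos'][2]+.038),im[d['region']].mean(0).round())
go([.5378,.0369,.12],11.64)"
```

```text
[ 0.39591752 -0.32316223  0.14125071] 59.16892194225744 11.999887079000473 [-0.47984783 -0.39063235 -0.53174909] [-0.91  0.35  1.64 -0.    1.15 -1.12]
0.72 (array([ 394.5, -317.9]), array([58.8, 64.1]), -78.49) [98. 94. 88.]
0.41 (array([ 449.7, -198.9]), array([ 3. , 38.2]), 11.56) [47. 46. 41.]
slide [1.0825 0.7035 0.0699] rot [ 0.0007  0.0014 -0.0005]
```

```bash
python3 -c "
from h import *
im=cv2.imread('pics/w7.png').astype(int).sum(2); print([(r,int(im[r,250:257].mean())) for r in range(130,300,3)])
k=env.get_calibration('wrist'); s,r=quat(); p=s['ee_pos']
print(proj(k,[r.apply([x,0,-z])+p for x,z in ((.03,.038),(-.03,.038),(.03,.010))]).round(1))"
```

```text
[(130, 593), (133, 593), (136, 603), (139, 606), (142, 594), (145, 593), (148, 596), (151, 601), (154, 585), (157, 598), (160, 604), (163, 594), (166, 600), (169, 597), (172, 588), (175, 594), (178, 598), (181, 596), (184, 596), (187, 588), (190, 522), (193, 405), (196, 403), (199, 190), (202, 164), (205, 173), (208, 327), (211, 307), (214, 308), (217, 307), (220, 300), (223, 300), (226, 297), (229, 295), (232, 294), (235, 293), (238, 289), (241, 291), (244, 286), (247, 285), (250, 284), (253, 283), (256, 283), (259, 281), (262, 278), (265, 275), (268, 279), (271, 277), (274, 276), (277, 274), (280, 274), (283, 274), (286, 274), (289, 274), (292, 271), (295, 274), (298, 272)]
[[253.3 206.6]
 [253.3 315.4]
 [253.2 188.1]]
```

Request:
arm_command --commands '[{"fingers": 1,"slide": [0.12,0.08,0],"rot": [0,0,0]},{"fingers": 1,"slide": [0.28,0.19,0],"rot": [0,0,0]},{"fingers": 1,"slide": [0.45,0.31,0],"rot": [0,0,0]},{"fingers": 1,"slide": [0.6,0.42,0],"rot": [0,0,0]},{"fingers": 1,"slide": [0.75,0.52,0],"rot": [0,0,0]},{"fingers": 1,"slide": [0.88,0.62,0],"rot": [0,0,0]},{"fingers": 1,"slide": [0.97,0.68,0],"rot": [0,0,0]},{"fingers": 1,"slide": [1,0.703,0],"rot": [0,0,0]},{"fingers": 1,"slide": [1,0.703,0],"rot": [0,0,0]},{"fingers": 1,"slide": [1,0.703,0],"rot": [0,0,0]}]'

```text
time_s: 24.3
ee_pos: [0.5419, 0.012, 0.1399]
orientation: [-0.0, 0.633, 0.775, -0.0]
wrist_force: [0.0, 1.1, -0.3]
grip_width: 0.674
grasp_force: 12.0
```

```bash
python3 -c "
from h import *
s,r=quat(); print(s['ee_pos'],s['grip_width']*88,s['joint_positions'].round(2)); go([.5378,.0369,.0326],11.64)"
```

```text
[0.54190487 0.01200898 0.13991344] 59.31761329134908 [-0.19  0.42  1.55 -0.    1.18 -0.39]
slide [0.0841 0.0034 0.3577] rot [-0.0003  0.     -0.0013]
```

Request:
arm_command --commands '[{"fingers": 1,"slide": [0.084,0.0034,0],"rot": [0,0,0]},{"fingers": 1,"slide": [0.084,0.0034,0.06],"rot": [0,0,0]},{"fingers": 1,"slide": [0.084,0.0034,0.13],"rot": [0,0,0]},{"fingers": 1,"slide": [0.084,0.0034,0.2],"rot": [0,0,0]},{"fingers": 1,"slide": [0.084,0.0034,0.25],"rot": [0,0,0]},{"fingers": 1,"slide": [0.084,0.0034,0.29],"rot": [0,0,0]},{"fingers": 1,"slide": [0.084,0.0034,0.32],"rot": [0,0,0]},{"fingers": 1,"slide": [0.084,0.0034,0.34],"rot": [0,0,0]},{"fingers": 1,"slide": [0.084,0.0034,0.35],"rot": [0,0,0]},{"fingers": 1,"slide": [0.084,0.0034,0.356],"rot": [0,0,0]}]'

```text
time_s: 25.55
ee_pos: [0.5383, 0.038, 0.0334]
orientation: [0.0, 0.632, 0.775, 0.0]
wrist_force: [-0.4, -0.1, -0.6]
grip_width: 0.675
grasp_force: 12.0
```

Request:
arm_command --commands '[{"fingers": 1,"slide": [0,0,0.001],"rot": [0,0,0]},{"fingers": 0.1,"slide": [0,0,0.001],"rot": [0,0,0]},{"fingers": 0.1,"slide": [0,0,0.001],"rot": [0,0,0]},{"fingers": 0.1,"slide": [0,0,0.001],"rot": [0,0,0]},{"fingers": 0.1,"slide": [0,0,-0.06],"rot": [0,0,0]},{"fingers": 0,"slide": [0,0,-0.15],"rot": [0,0,0]},{"fingers": 0,"slide": [0,0,-0.3],"rot": [0,0,0]},{"fingers": 0,"slide": [0,0,-0.42],"rot": [0,0,0]},{"fingers": 0,"slide": [0,0,-0.5],"rot": [0,0,0]},{"fingers": 0,"slide": [0,0,-0.5],"rot": [0,0,0]}]'

```text
time_s: 26.8
ee_pos: [0.5388, 0.0379, 0.1846]
orientation: [0.001, 0.632, 0.775, 0.001]
wrist_force: [0.0, 0.4, -0.5]
grip_width: 1.002
grasp_force: 0.0
```

```bash
python3 -c "
from h import *
s,r=quat(); print(s['ee_pos']); k=env.get_calibration('wrist'); im=env.camera('wrist'); cv2.imwrite('pics/w8.png',im[:,:,::-1])
for d in env.masks_of('round_dish','wrist')[:2]: print(d['score'],rect(k,d['region'],.070))
go([.58,-.30,.2],12.8)"
```

```text
[0.53883281 0.03792179 0.18463844]
0.86 (array([537.3,  38.7]), array([58.7, 61.2]), -51.17)
slide [-1.132  -0.0885 -0.0594] rot [-0.0008 -0.0003 -0.0134]
```

Request:
arm_command --commands '[{"fingers": 0,"slide": [-1,-0.08,-0.06],"rot": [0,0,-0.0134]},{"fingers": 0,"slide": [-1,-0.08,-0.06],"rot": [0,0,-0.0134]},{"fingers": 0,"slide": [-1,-0.08,-0.06],"rot": [0,0,-0.0134]},{"fingers": 0,"slide": [-1,-0.08,-0.06],"rot": [0,0,-0.0134]},{"fingers": 0,"slide": [-1,-0.08,-0.06],"rot": [0,0,-0.0134]},{"fingers": 0,"slide": [-1,-0.08,-0.06],"rot": [0,0,-0.0134]},{"fingers": 0,"slide": [-1,-0.08,-0.06],"rot": [0,0,-0.0134]},{"fingers": 0,"slide": [-1,-0.08,-0.06],"rot": [0,0,-0.0134]},{"fingers": 0,"slide": [-1,-0.08,-0.06],"rot": [0,0,-0.0134]},{"fingers": 0,"slide": [-1,-0.08,-0.06],"rot": [0,0,-0.0134]}]'

```text
time_s: 28.15
ee_pos: [0.575, -0.2602, 0.2015]
orientation: [0.0, 0.624, 0.782, 0.0]
wrist_force: [0.5, 0.4, 0.7]
grip_width: 1.001
grasp_force: 0.0
```

Request:
arm_command --commands '[{"fingers": 0,"slide": [-0.2,-0.03,0],"rot": [0,0,0]},{"fingers": 0,"slide": [-0.2,-0.03,0],"rot": [0,0,0]},{"fingers": 0,"slide": [-0.2,-0.03,0],"rot": [0,0,0]},{"fingers": 0,"slide": [-0.2,-0.03,0],"rot": [0,0,0]},{"fingers": 0,"slide": [-0.2,-0.03,0],"rot": [0,0,0]},{"fingers": 0,"slide": [-0.2,-0.03,0],"rot": [0,0,0]},{"fingers": 0,"slide": [-0.2,-0.03,0],"rot": [0,0,0]},{"fingers": 0,"slide": [-0.2,-0.03,0],"rot": [0,0,0]},{"fingers": 0,"slide": [-0.2,-0.03,0],"rot": [0,0,0]},{"fingers": 0,"slide": [-0.2,-0.03,0],"rot": [0,0,0]}]'

```text
time_s: 29.4
ee_pos: [0.5794, -0.3213, 0.2013]
orientation: [0.0, 0.624, 0.781, 0.0]
wrist_force: [-0.1, -0.3, -0.7]
grip_width: 0.996
grasp_force: 0.0
```

```bash
python3 -c "
from h import *
dish('rect_dish')
k=env.get_calibration('wrist')
import numpy as np
for d in env.masks_of('media_bottle','wrist')[:1]:
    ys,xs=np.where(d['region']); print('bottle px',xs.min(),xs.max(),ys.min(),ys.max())
im=cv2.imread('pics/w_rect_dish.png').astype(int); b=(im[:,:,0]>im[:,:,2]+40); ys,xs=np.where(b); print('blue cap',len(xs),xs.min() if len(xs) else 0,xs.max() if len(xs) else 0,ys.min() if len(xs) else 0,ys.max() if len(xs) else 0)
if len(xs): print(ray(k,[[xs.mean(),ys.mean()]],.115))
"
```

```text
[ 0.5794 -0.3213  0.2013] [-0.68  0.64  1.04  0.    1.47 -0.91]
rect_dish 0.86 (array([ 587.4, -314.2]), array([47.8, 65.8]), -76.8) rgb [94. 89. 83.] touches border False
media_bottle 0.89 (array([ 694.2, -337.9]), array([51.7, 97.4]), -27.31) rgb [109. 110. 111.] touches border False
tip_box 0.71 (array([ 331.8, -347.6]), array([10.9, 47.4]), 88.56) rgb [32. 31. 28.] touches border True
bottle px 326 398 180 256
blue cap 587 371 398 225 256
[[ 0.70792144 -0.34463299  0.115     ]]
```

View pics/w_rect_dish.png

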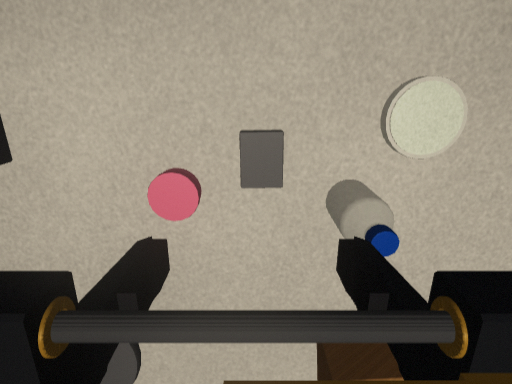

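The rectangular dish is at (262,158), the bottle at (365,215), and pink at (173,195). Gripping 14 mm off centre, away from the bottle, keeps the gripper's body about 8 mm clear of it.

```bash
python3 -c "
from h import *
go([.5843,-.3014,-.010],13.2)"
```

```text
slide [0.0608 0.0305 0.7044] rot [-0.     -0.     -0.0045]
```

Request:
arm_command --commands '[{"fingers": 0,"slide": [0.061,0.0305,0.05],"rot": [0,0,-0.0045]},{"fingers": 0,"slide": [0.061,0.0305,0.2],"rot": [0,0,-0.0045]},{"fingers": 0,"slide": [0.061,0.0305,0.35],"rot": [0,0,-0.0045]},{"fingers": 0,"slide": [0.061,0.0305,0.48],"rot": [0,0,-0.0045]},{"fingers": 0,"slide": [0.061,0.0305,0.58],"rot": [0,0,-0.0045]},{"fingers": 0,"slide": [0.061,0.0305,0.66],"rot": [0,0,-0.0045]},{"fingers": 0,"slide": [0.061,0.0305,0.704],"rot": [0,0,-0.0045]},{"fingers": 0.2,"slide": [0.061,0.0305,0.704],"rot": [0,0,-0.0045]},{"fingers": 1,"slide": [0.061,0.0305,0.704],"rot": [0,0,-0.0045]},{"fingers": 1,"slide": [0.061,0.0305,0.704],"rot": [0,0,-0.0045]}]' --newtons 15

```text
time_s: 30.9
ee_pos: [0.5848, -0.3017, -0.0088]
orientation: [0.001, 0.621, 0.784, 0.0]
wrist_force: [1.2, -0.6, -0.2]
grip_width: 0.686
grasp_force: 0.0
```

Request:
arm_command --commands '[{"fingers": 1,"slide": [0,0,0],"rot": [0,0,0]},{"fingers": 1,"slide": [0,0,0],"rot": [0,0,0]},{"fingers": 1,"slide": [0,0,0],"rot": [0,0,0]},{"fingers": 1,"slide": [0,0,0],"rot": [0,0,0]},{"fingers": 1,"slide": [0,0,-0.03],"rot": [0,0,0]},{"fingers": 1,"slide": [0,0,-0.1],"rot": [0,0,0]},{"fingers": 1,"slide": [0,0,-0.2],"rot": [0,0,0]},{"fingers": 1,"slide": [0,0,-0.32],"rot": [0,0,0]},{"fingers": 1,"slide": [0,0,-0.43],"rot": [0,0,0]},{"fingers": 1,"slide": [0,0,-0.5],"rot": [0,0,0]}]'

```text
time_s: 32.15
ee_pos: [0.5847, -0.3016, 0.1435]
orientation: [0.002, 0.621, 0.784, 0.0]
wrist_force: [-0.1, 0.3, -1.8]
grip_width: 0.542
grasp_force: 15.0
```

```bash
python3 -c "
from h import *
s,r=quat(); p=s['ee_pos']; print(p,s['grip_width']*88,s['grasp_force'],s['joint_positions'].round(2))
im=env.camera('wrist'); cv2.imwrite('pics/w9.png',im[:,:,::-1]); im=im.astype(int).sum(2)
k=env.get_calibration('wrist')
for c in (225,253,280): print(c,[(q,int(im[q,c-3:c+4].mean())) for q in range(150,220,2)])
print(proj(k,[r.apply([x,0,-z])+p for x,z in ((.018,.038),(.018,.010))]).round(1))
go([.5545,-.0437,.14],11.64)"
```

```text
[ 0.58467741 -0.30159758  0.14348187] 47.68194040335837 14.98707890510559 [-0.65  0.66  1.15  0.    1.33 -0.88]
225 [(150, 538), (152, 552), (154, 560), (156, 555), (158, 551), (160, 549), (162, 548), (164, 551), (166, 547), (168, 546), (170, 550), (172, 557), (174, 563), (176, 560), (178, 559), (180, 553), (182, 554), (184, 570), (186, 565), (188, 552), (190, 555), (192, 569), (194, 568), (196, 565), (198, 552), (200, 554), (202, 551), (204, 556), (206, 551), (208, 546), (210, 505), (212, 380), (214, 375), (216, 370), (218, 370)]
253 [(150, 556), (152, 550), (154, 544), (156, 547), (158, 556), (160, 550), (162, 539), (164, 541), (166, 546), (168, 550), (170, 552), (172, 550), (174, 549), (176, 542), (178, 550), (180, 555), (182, 545), (184, 543), (186, 549), (188, 535), (190, 546), (192, 551), (194, 547), (196, 553), (198, 551), (200, 555), (202, 555), (204, 554), (206, 540), (208, 552), (210, 488), (212, 368), (214, 366), (216, 367), (218, 369)]
280 [(150, 561), (152, 550), (154, 545), (156, 538), (158, 532), (160, 535), (162, 548), (164, 558), (166, 554), (168, 546), (170, 541), (172, 537), (174, 543), (176, 543), (178, 541), (180, 542), (182, 545), (184, 550), (186, 550), (188, 550), (190, 552), (192, 560), (194, 557), (196, 558), (198, 545), (200, 534), (202, 545), (204, 555), (206, 560), (208, 555), (210, 480), (212, 373), (214, 366), (216, 364), (218, 368)]
[[252.3 227.3]
 [252.2 206.1]]
slide [0.8624 0.0964 0.0157] rot [0.0028 0.0034 0.0174]
```

```bash
python3 -c "
from h import *
im=cv2.imread('pics/w9.png').astype(int).sum(2)
for c in (240,265): print(c,[(q,int(im[q,c-3:c+4].mean())) for q in range(212,264,1)])
k=env.get_calibration('wrist'); s,r=quat(); p=s['ee_pos']
print(proj(k,[r.apply([x,0,-z])+p for x,z in ((.0153,.038),(.0153,.010),(.018,.0),)]).round(1)); print(r.as_matrix().round(4))"
```

```text
240 [(212, 378), (213, 374), (214, 371), (215, 366), (216, 370), (217, 370), (218, 373), (219, 373), (220, 342), (221, 235), (222, 147), (223, 149), (224, 149), (225, 146), (226, 147), (227, 149), (228, 146), (229, 167), (230, 217), (231, 249), (232, 262), (233, 272), (234, 275), (235, 274), (236, 272), (237, 275), (238, 275), (239, 271), (240, 272), (241, 271), (242, 271), (243, 271), (244, 270), (245, 269), (246, 268), (247, 271), (248, 270), (249, 269), (250, 268), (251, 266), (252, 264), (253, 269), (254, 265), (255, 268), (256, 265), (257, 263), (258, 264), (259, 262), (260, 263), (261, 263), (262, 263), (263, 263)]
265 [(212, 363), (213, 366), (214, 365), (215, 367), (216, 366), (217, 374), (218, 375), (219, 373), (220, 317), (221, 197), (222, 145), (223, 144), (224, 145), (225, 144), (226, 145), (227, 144), (228, 144), (229, 172), (230, 220), (231, 248), (232, 263), (233, 275), (234, 274), (235, 274), (236, 269), (237, 271), (238, 272), (239, 272), (240, 272), (241, 270), (242, 270), (243, 271), (244, 270), (245, 269), (246, 267), (247, 268), (248, 266), (249, 266), (250, 267), (251, 265), (252, 265), (253, 266), (254, 264), (255, 265), (256, 264), (257, 264), (258, 265), (259, 262), (260, 264), (261, 261), (262, 265), (263, 263)]
[[253.4 235.9]
 [253.3 213.4]
 [253.2 202.6]]
[[-0.2284  0.9735  0.0055]
 [ 0.9735  0.2285 -0.0042]
 [-0.0054  0.0044 -1.    ]]
```

Request:
arm_command --commands '[{"fingers": 1,"slide": [0.1,0.012,0],"rot": [0,0,0]},{"fingers": 1,"slide": [0.25,0.03,0],"rot": [0,0,0.005]},{"fingers": 1,"slide": [0.4,0.045,0],"rot": [0,0,0.01]},{"fingers": 1,"slide": [0.55,0.06,0],"rot": [0,0,0.0174]},{"fingers": 1,"slide": [0.7,0.08,0],"rot": [0,0,0.0174]},{"fingers": 1,"slide": [0.8,0.09,0],"rot": [0,0,0.0174]},{"fingers": 1,"slide": [0.862,0.096,0],"rot": [0,0,0.0174]},{"fingers": 1,"slide": [0.862,0.096,0],"rot": [0,0,0.0174]},{"fingers": 1,"slide": [0.862,0.096,0],"rot": [0,0,0.0174]},{"fingers": 1,"slide": [0.862,0.096,0],"rot": [0,0,0.0174]}]'

```text
time_s: 33.45
ee_pos: [0.5534, -0.044, 0.14]
orientation: [-0.0, 0.632, 0.775, -0.0]
wrist_force: [-0.8, 0.5, -0.1]
grip_width: 0.543
grasp_force: 15.0
```

```bash
python3 -c "
from h import *
s,r=quat(); print(s['ee_pos'],s['orientation'],s['grip_width']*88); go([.5545,-.0437,.0336],11.64)"
```

```text
[ 0.55339741 -0.04400844  0.14002768] [-2.56769710e-07  6.32296692e-01  7.74726333e-01 -4.33495691e-05] 47.75913442016696
slide [3.000e-04 3.800e-03 3.548e-01] rot [-0.      0.     -0.0009]
```

Request:
arm_command --commands '[{"fingers": 1,"slide": [0,0.0038,0.04],"rot": [0,0,-0.001]},{"fingers": 1,"slide": [0,0.0038,0.1],"rot": [0,0,-0.001]},{"fingers": 1,"slide": [0,0.0038,0.16],"rot": [0,0,-0.001]},{"fingers": 1,"slide": [0,0.0038,0.21],"rot": [0,0,-0.001]},{"fingers": 1,"slide": [0,0.0038,0.26],"rot": [0,0,-0.001]},{"fingers": 1,"slide": [0,0.0038,0.29],"rot": [0,0,-0.001]},{"fingers": 1,"slide": [0,0.0038,0.32],"rot": [0,0,-0.001]},{"fingers": 1,"slide": [0,0.0038,0.34],"rot": [0,0,-0.001]},{"fingers": 1,"slide": [0,0.0038,0.35],"rot": [0,0,-0.001]},{"fingers": 1,"slide": [0,0.0038,0.356],"rot": [0,0,-0.001]}]'

```text
time_s: 34.7
ee_pos: [0.5546, -0.0428, 0.0334]
orientation: [0.0, 0.631, 0.776, 0.0]
wrist_force: [0.6, -0.6, -0.3]
grip_width: 0.544
grasp_force: 15.0
```

Seated without contact force. Releasing and rising.

Request:
arm_command --commands '[{"fingers": 1,"slide": [0,0,0.001],"rot": [0,0,0]},{"fingers": 0.2,"slide": [0,0,0.001],"rot": [0,0,0]},{"fingers": 0.2,"slide": [0,0,0.001],"rot": [0,0,0]},{"fingers": 0.2,"slide": [0,0,0.001],"rot": [0,0,0]},{"fingers": 0.2,"slide": [0,0,0.001],"rot": [0,0,0]},{"fingers": 0.2,"slide": [0,0,-0.06],"rot": [0,0,0]},{"fingers": 0.1,"slide": [0,0,-0.18],"rot": [0,0,0]},{"fingers": 0,"slide": [-0.1,0,-0.32],"rot": [0,0,0]},{"fingers": 0,"slide": [-0.25,0,-0.45],"rot": [0,0,0]},{"fingers": 0,"slide": [-0.3,0,-0.5],"rot": [0,0,0]}]'

```text
time_s: 35.95
ee_pos: [0.5735, -0.1332, 0.1858]
orientation: [0.002, 0.632, 0.775, 0.0]
wrist_force: [-0.3, 0.2, -0.4]
grip_width: 1.0
grasp_force: 0.0
```

Request:
arm_command --commands '[{"fingers": 0,"slide": [0,0,0],"rot": [0,0,0]},{"fingers": 0,"slide": [0,0,0],"rot": [0,0,0]},{"fingers": 0,"slide": [0,0,0],"rot": [0,0,0]},{"fingers": 0,"slide": [0,0,0],"rot": [0,0,0]},{"fingers": 0,"slide": [0,0,0],"rot": [0,0,0]},{"fingers": 0,"slide": [0,0,0],"rot": [0,0,0]},{"fingers": 0,"slide": [0,0,0],"rot": [0,0,0]},{"fingers": 0,"slide": [0,0,0],"rot": [0,0,0]},{"fingers": 0,"slide": [0,0,0],"rot": [0,0,0]},{"fingers": 0,"slide": [0,0,0],"rot": [0,0,0]}]'

```text
time_s: 37.2
ee_pos: [0.5727, -0.1309, 0.1833]
orientation: [-0.0, 0.631, 0.776, 0.0]
wrist_force: [0.2, 0.5, -0.6]
grip_width: 0.999
grasp_force: 0.0
```

```bash
python3 -c "
from h import *
s,r=quat(); print(s['ee_pos'],s['grip_width'])
k=env.get_calibration('wrist'); im=env.camera('wrist'); cv2.imwrite('pics/w10.png',im[:,:,::-1])
for n in ('rect_dish','round_dish'):
  for d in env.masks_of(n,'wrist')[:2]: print(n,d['score'],rect(k,d['region'],.070))
im0=cv2.imread('pics/top0.png'); im=env.camera('top')[:,:,::-1]
cv2.imwrite('pics/t10.png',im); df=cv2.absdiff(im,im0).max(2)>60
n,l,st,c=cv2.connectedComponentsWithStats(df.astype(np.uint8)); print([(c[i].round().tolist(),int(st[i,4])) for i in range(1,n) if st[i,4]>8])"
```

```text
[ 0.5727007  -0.13090951  0.18332213] 0.999166214624838
rect_dish 0.84 (array([556.7, -56.4]), array([48.7, 63.7]), -77.85)
round_dish 0.97 (array([544.5,   9.7]), array([ 7.7, 36.5]), 11.69)
round_dish 0.88 (array([ 507.8, -351.8]), array([23.1, 49.1]), 11.66)
[([329.0, 159.0], 754), ([296.0, 137.0], 370), ([370.0, 164.0], 316), ([298.0, 194.0], 345), ([138.0, 199.0], 46), ([323.0, 195.0], 32), ([336.0, 199.0], 27), ([260.0, 235.0], 113), ([329.0, 226.0], 23), ([374.0, 235.0], 340), ([325.0, 241.0], 11), ([320.0, 254.0], 20), ([313.0, 278.0], 33), ([221.0, 305.0], 1190), ([128.0, 307.0], 221), ([306.0, 295.0], 16), ([301.0, 351.0], 227), ([26.0, 367.0], 1721), ([263.0, 372.0], 952), ([136.0, 370.0], 70), ([146.0, 376.0], 24)]
```

View pics/w10.png

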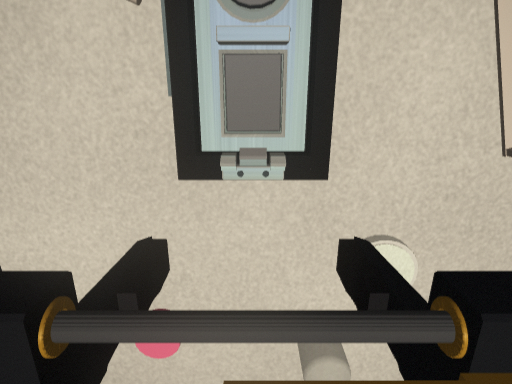

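```bash
python3 -c "
from h import *
env.camera('scene')
for c in ('scene','top'):
  for n in ('marker','media_bottle','tip_box','well_plate','large_petri','round_dish'): print(c,n,[(np.round(d['at'],3).tolist(),round(d['score'],2)) for d in env.look_for(n,c)][:3])
a=cv2.imread('pics/top0.png').astype(int).sum(2);b=cv2.imread('pics/t10.png').astype(int).sum(2)
for r in (230,245,262): print(a[r,240:270]);print(b[r,240:270])
"
```

```text
scene marker [([0.372, 0.023, 0.014], 0.67)]
scene media_bottle [([0.717, -0.328, 0.073], 0.56)]
scene tip_box [([0.257, -0.292, 0.038], 0.75), ([0.567, -0.048, 0.07], 0.23)]
scene well_plate [([0.717, 0.277, 0.018], 0.85)]
scene large_petri [([0.759, -0.226, 0.018], 0.91)]
scene round_dish [([0.507, -0.372, 0.027], 0.62), ([0.566, -0.006, 0.051], 0.34)]
top marker [([0.377, 0.026, 0.014], 0.53)]
top media_bottle [([0.693, -0.335, 0.084], 0.73)]
top tip_box [([0.246, -0.335, 0.056], 0.78), ([0.551, 0.007, 0.05], 0.16)]
top well_plate [([0.714, 0.271, 0.018], 0.61)]
top large_petri [([0.553, 0.008, 0.051], 0.68), ([0.757, -0.236, 0.016], 0.65)]
top round_dish [([0.535, 0.038, 0.071], 0.95), ([0.497, -0.374, 0.031], 0.73)]
[361 354 341 334 354 342 338 332 351 353 303 280 356 377 309 248 348 341
 346 346 361 332 333 342 348 341 340 331 355 341]
[380 373 373 365 374 368 362 368 379 394 310 319 376 413 332 275 349 387
 378 407 215 150 160 177 179 187 199 215 192 219]
[369 355 351 344 365 359 362 271 267 335 379 328 217 347 353 334 364 365
 353 355 360 345 348 343 360 350 383 357 350 353]
[396 382 370 378 389 379 396 274 291 364 421 339 264 308 161 138 164 207
 191 207 208 228 223 207 235 236 230 252 240 257]
[355 359 354 369 293  97  30  58   2 263 357 360 320 351 352 343 338 354
 347 345 339 346 323 340 339 341 339 340 324 330]
[368 368 366 392 312 107  10 103 160 168 174 176 215 208 223 216 218 218
 234 231 254 256 252 238 243 239 256 257 261 262]
```

Everything is in place: only arm shadows differ in the top view, and the marker and other bystanders have not moved.

```bash
python3 -c "
from bench import env
print(env.hand_in())"
```

```text
the job is handed in; nothing more can be done
None
```

The insert plate is seated level under both catches, the round and rectangular dishes lie flat in their matching openings, and the job was handed in at about 37 s of the 72 s allowed (no verdict came back).

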